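Square the automaton plinth into the corner fence and lock it

ROBOT

A 6-joint arm with a two-finger parallel gripper is mounted at the origin on the work surface. World frame = base frame: x ahead of the robot, y to its left, z up, the work surface at z = 0. Lengths are in m, angles in rad, forces in N, time in s.
With the tool pointing down it reaches from about 0.25 to 0.725 m from the base axis. Payload 4 kg.
Tool frame: the origin (TCP) lies midway between the tips of the shut fingers; the grasp point (between the pads) lies 19 mm behind it; z points along the fingers, y is the line along which they close (so a half turn about z gives the same grasp; the last joint's range is limited). The gripper opens to 85 mm and grips with 20 to 120 N. Pads are 22 mm wide; open, the fingers measure 114 mm over their backs; the gripper's body (76 mm by 85 mm) begins 54 mm behind the grasp point. The pads swing forward as they close: fully open they stand 13 mm farther back than shut.
Start: joints at [0, 0.241, 0.005, 1.335, 0, 1.571], TCP at [0.5, -0, 0.198] pointing down, gripper open.
Joint ranges: [-2.72, 2.72], [-1.05, 1.87], [-1.09, 1.28], [-1.99, 2.15], [-1.42, 1.44], [-3.14, 3.14]. Speed limits (rad/s): [2.79, 2.79, 3.14, 3.14, 3.14, 3.14].

INTERFACE

Orientations are given as a unit quaternion [x, y, z, w].
In Python, from workcell import monitor, vision, job gives the robot as it stands.
- The arm moves only by the tool move_arm, never from a script. Its argument "moves" is a list that holds one entry, the list of rows, each a list of 5 numbers: the shift along the world's x, y, z in m, then the turn about the world's z in degrees, then the opening in per cent of the stroke, from 0 (shut) to 100 (fully open). In form: [[[x, y, z, turn, gripper], ...]]. A call has 1 to 5 rows; each row is the pose to reach, as a shift and turn from the pose commanded when the call began; what a row does not reach only later rows make up. A row lasts 1/8 s, in which the tool goes at most 62.5 mm and 10.7 degrees, less where a joint would pass 70% of its speed; a pose out of reach is approached as far as the arm can. A call with a gripper value outside its range is refused whole. The fingers move at their own pace and stop on an object; the grip force is fixed at half the most. Time passes only in rows, so rows that repeat a pose let the fingers close. It gives the time, the measured TCP pose, the force, the opening and the grip force at its end, in the units of the state.
- monitor.get_obs(): the state, without advancing time (a new reading comes with each control period).
- vision.camera(name): name is "scene" or "side" or "wrist"; returns a dict with "color" (384x512x3 uint8, red, green, blue), "camera_matrix" (3x3 intrinsics, pixels), "k1" (the pictures are not rectified: a ray, as slopes to the right and down, at radius r is drawn at 1 + k1 r^2 times it, then the intrinsics apply), "eye" and "attitude" of the camera in the world; the wrist camera has in their place "hand_eye" (4x4, takes a point from camera to tool coordinates, whose origin is the TCP and whose axes are the flange's). Camera axes: x right, y up, looking along -z (the intrinsics and any distortion apply to the point x, -y, -z); pixel columns grow to the right and rows downward; lengths in m; the calibration is good to about 2 mm. A picture is of the moment at which its call begins: read the wrist's pose just before it. There is no depth.
- job.job_done(): hands the job in; it is judged then, once.
The state is a dict: "clock": time; "joint_pos": joint angles; "joint_vel": joint speeds; "tau": joint torques, N m; "eef_pos": TCP position; "tool_rot": TCP orientation; "ft_force": force on the tool from outside, world axes, zero at the start; "ft_torque": the same for the moment, N m; "grip_width": finger opening in m; "grasp_force": force on a finger pad.
Only numpy, scipy, OpenCV 4.12 (cv2) and the standard library are available. Lean on these libraries where they do the work, as an engineer would, in place of code of your own. Each camera call takes 0.05 s, during which the arm holds its last target. There are 200 camera calls.

TASK

Push the black lacquered plinth along the zinc with the outside of your fingers, never lifting it, until one of its long sides is flush against the long steel fence and its end is flush against the short end stop. Then push the knob of the brass turn-button round with a fingertip until its nose lies fully across the plinth's ledge, square to the long fence. Leave the bird, the canister, the screwdriver, the loupe and the two gear wheels where they are.

Things in the scene. Friction and masses are not known exactly. Their poses are not given: they have to be found in the camera images.
- plinth: Loose black lacquered plinth, 0.5 to 0.85 kg: base slab 110 mm (x) by 150 mm (y), 24 mm high; raised top 88 x 128 mm, 12 mm high, so an 11 mm ledge runs round it. Brass bush and inlay line on top. Origin: centre of the underside; same when turned half round. Starts within 0.3 rad of square to the fence, its centre 35 to 60 mm short of home in x and 50 to 90 mm in y of the fence's frame.
- fence: Fixed steel corner fence, two bars 24 mm high, 30 mm wide. Origin: inner corner, on the zinc. Long fence: 250 mm from the corner along -y, its face at x = 0 looking to -x (towards the robot). End stop: 8 to 104 mm from the corner along -x, its face at y = 0 looking to -y. Plinth home: its origin at x -55, y -75 mm in this frame, long sides along y.
- turnbutton (a joint): Angle of the brass turn-button on top of the long fence; vertical pivot at x 15, y -60 mm in the fence's frame. 0: along the fence, nose to +y, knob to -y. Turns counter-clockwise seen from above to a stop at 1.57: nose to -x, square across the fence; knob to +x. Starts at 0 to 0.35. Light friction (about 1 N at the knob); stays where it is left.
- button_knob (a point): Centre of the top of the upright knurled brass knob on the turn-button's tail: 14 mm diameter, standing from 32 to 56 mm above the zinc, 26 mm from the pivot. It swings from the pivot's -y side to its +x side in the fence's frame. A fingertip grips the knurling rather than slides on it, so push it along its arc.
- bird: Red enamelled tin bird on a round brass foot of 48 mm diameter, 77 mm high, about 110 mm from beak to tail. Origin under the foot. To be left alone.
- canister: Brass screw-top canister, 68 mm diameter, 101 mm high, knurled lid half unscrewed. Origin under its centre. To be left alone.
- screwdriver: Screwdriver with a brown horn handle, lying behind the long fence, 212 mm long along its x, 27 mm thick at the handle. Origin on the zinc under its middle. To be left alone.
- wheel_large: Nickel gear wheel lying flat, 66 mm diameter, 6 mm thick, hub 12 mm high. Origin under its centre. To be left alone.
- wheel_small: Nickel gear wheel lying flat, 48 mm diameter, 6 mm thick, hub 12 mm high. Origin under its centre. To be left alone.
- loupe: Black eyeglass loupe standing on its small end, 40 mm diameter, 34 mm high. Origin under its centre. To be left alone.
- button_nose (a point): Tip of the turn-button's nose, 23 mm from the pivot. The button is a flat bar 14 mm wide and 6 mm thick, its underside 26 mm above the zinc, so 2 mm above the plinth's ledge; turned fully, the nose reaches 8 mm past the fence's face.
Mind the look-alikes: they are no part of the job. What is meant by the plinth is not blue, and is the larger of those in its own colour.

How it is judged:
By the outcome, as a careful person would: the job done as asked, in the order asked, and still so for the second after the job is handed in, with the robot touching nothing.
It also fails if it takes over 72 s, if anything falls off the work surface, if the arm or the gripper's body presses on something with over 40 N, if the wrist force passes 120 N, or if a joint passes its speed limit or range.

## Working session

There is one attempt and no reset: what is moved stays moved. The work goes in short steps, Python scripts to look and compute and a tool call to move; the robot and the scene stay as the last step left them, time stands still between calls to the robot, and variables do not carry over. Pictures are saved under pics/ and viewed, at most 10 in all, crops included, and the job is handed in when it is done.

Besides the shell and the picture viewer there is one more tool, called by a JSON object that holds its "method" and its "body", one argument or row to a line. move_arm: Moves the arm, as the interface text tells. Its arguments: {"type":"object","properties":{"moves":{"type":"array","items":{"type":"array","items":{"type":"array","items":{"type":"number"}}}}},"required":["moves"]}

```bash
mkdir -p pics; ls
cat > h.py <<'E'
import numpy as np, cv2
from workcell import monitor, vision, job
from scipy.spatial.transform import Rotation as R
def snap(name,f=None):
    c=vision.camera(name)
    if f: cv2.imwrite(f,c["color"][:,:,::-1])
    return c
def pose(c,obs=None):
    if "eye" in c:
        a=np.array(c["attitude"]); 
        Rm=a if a.shape==(3,3) else R.from_quat(a).as_matrix()
        return Rm,np.array(c["eye"])
    he=np.array(c["hand_eye"]); Rt=R.from_quat(obs["tool_rot"]).as_matrix()
    return Rt@he[:3,:3], Rt@he[:3,3]+np.array(obs["eef_pos"])
def ground(c,px,z,obs=None):
    Rm,e=pose(c,obs); K=np.array(c["camera_matrix"]); px=np.atleast_2d(np.array(px,float))
    d=np.stack([(px[:,0]-K[0,2])/K[0,0],(px[:,1]-K[1,2])/K[1,1]],1); u=d.copy()
    for _ in range(20): u=d/(1+c["k1"]*(u**2).sum(1,keepdims=True))
    v=np.stack([u[:,0],-u[:,1],-np.ones(len(u))],1)@Rm.T
    return e+v*((z-e[2])/v[:,2:3])
E
python3 - <<'E'
from h import *
o=monitor.get_obs(); print(o)
ims=[]
for n in("scene","side"):
    c=snap(n,f"pics/{n}0.png"); print(n,{k:v for k,v in c.items() if k!="color"})
E
```

```text
pics
{'clock': 0.0, 'joint_pos': array([ 2.71083747e-05,  2.41448954e-01,  3.71327659e-03,  1.33520645e+00,
       -1.22606863e-05,  1.57082686e+00]), 'joint_vel': array([ 0.00112979,  0.0002199 ,  0.00043863, -0.00185896,  0.00108015,
       -0.00155027]), 'tau': array([ 5.50268451e-04, -3.72315860e+01,  2.52406776e+01,  1.67737965e-02,
        2.29149265e-05,  1.14679995e-05]), 'eef_pos': array([4.99287542e-01, 9.40424857e-06, 1.96990900e-01]), 'tool_rot': array([ 0.70710758,  0.70710517, -0.00076301, -0.0007543 ]), 'ft_force': array([-0.45042937,  1.36251857,  0.84017411]), 'ft_torque': array([ 0.00528997, -0.0022531 , -0.04738337]), 'grasp_force': 0.0, 'grip_width': 0.08506392814410149}
scene {'camera_matrix': array([[380.14211953,   0.        , 252.75955869],
       [  0.        , 380.14211953, 192.39037802],
       [  0.        ,   0.        ,   1.        ]]), 'k1': -0.1209553064143822, 'eye': array([0.87183668, 0.51934923, 0.71283967]), 'attitude': array([0.09115287, 0.36110454, 0.90056041, 0.22424453])}
side {'camera_matrix': array([[377.21040611,   0.        , 259.24608701],
       [  0.        , 377.21040611, 191.46634416],
       [  0.        ,   0.        ,   1.        ]]), 'k1': -0.06451702567669866, 'eye': array([ 0.41043757, -0.63768791,  0.67550044]), 'attitude': array([ 0.39560249, -0.05929949, -0.12156452,  0.90840757])}
```

View pics/scene0.png

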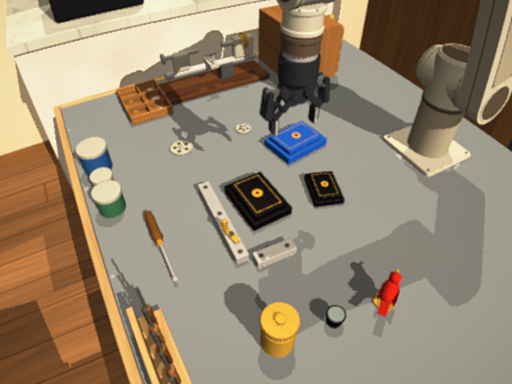

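View pics/side0.png

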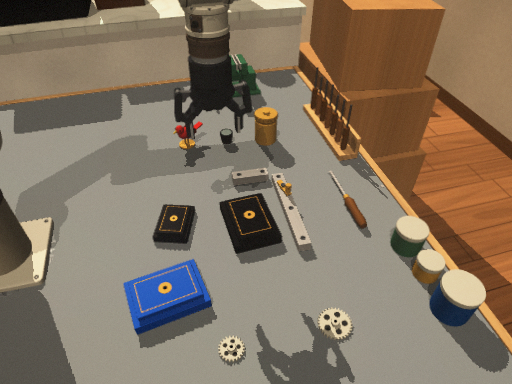

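Candidates for the plinth in the scene view are the large black one at (258,199), the small black one at (323,188) and the blue one at (296,142). In the side view they are at (250,221), (174,223) and (167,293). I choose the large black one. The fence's long bar runs (203,185)-(240,258) with the button at (230,232), and the end stop is at (275,252).

Run:
```python
from h import *
S=snap("scene");D=snap("side")
def p(c,l,z): print(np.round(ground(c,l,z)*1000)[:,:2].tolist())
p(S,[[258,192],[203,183],[240,258],[253,250],[275,252],[230,232]],.03)
p(D,[[249,214],[278,176],[305,243],[250,176],[286,187]],.03)
print('loupe,can,bird,whL,whS,drv');p(S,[[336,322],[278,350],[384,305],[180,147],[243,128],[150,215],[175,280],[323,188]],0.)
p(D,[[226,140],[266,140],[188,146],[335,323],[231,348],[360,222],[332,174],[174,225]],0.)
```

```text
[[551.0, -52.0], [660.0, -145.0], [679.0, 102.0], [645.0, 97.0], [605.0, 124.0], [667.0, 29.0]]
[[560.0, -38.0], [668.0, 76.0], [657.0, -156.0], [597.0, 95.0], [675.0, 30.0]]
loupe,can,bird,whL,whS,drv
[[571.0, 310.0], [701.0, 304.0], [462.0, 329.0], [653.0, -346.0], [447.0, -341.0], [811.0, -133.0], [820.0, 70.0], [379.0, -9.0]]
[[576.0, 314.0], [696.0, 282.0], [459.0, 312.0], [654.0, -336.0], [450.0, -331.0], [822.0, -107.0], [828.0, 79.0], [383.0, 0.0]]
```

{"method": "move_arm", "body": {
  "moves": [
    [[0.03,0,0.05,0,0],[0.06,0,0.1,0,0],[0.08,0,0.14,0,0],[0.08,0,0.14,0,0]]
  ]
}}

```text
clock: 0.7
eef_pos: [0.5828, -0.0, 0.3407]
tool_rot: [0.707, 0.707, 0.002, 0.002]
ft_force: [0.9, -0.5, -1.1]
grip_width: 0.0122
grasp_force: 0.0
```

Run:
```python
from h import *
o=monitor.get_obs(); c=snap("wrist","pics/w1.png"); print(o["eef_pos"],o["tool_rot"],c["hand_eye"]); print(pose(c,o)[1],ground(c,[[256,192],[0,0],[511,0],[0,383],[511,383]],0,o))
```

```text
[ 5.82769025e-01 -1.13274349e-05  3.40690162e-01] [0.70711214 0.70709307 0.00241682 0.00244196] [[ 1.03331418e-03  9.55848477e-01  2.93858164e-01  7.49014683e-02]
 [ 9.99999466e-01 -9.94425833e-04 -2.81745493e-04 -7.05955074e-04]
 [ 2.29141490e-05  2.93858298e-01 -9.55848994e-01 -1.75397280e-01]
 [ 0.00000000e+00  0.00000000e+00  0.00000000e+00  1.00000000e+00]]
[0.58085991 0.07489641 0.51607579] [[ 0.57681162 -0.08631311  0.        ]
 [ 0.15651934  0.24515702  0.        ]
 [ 1.00191551  0.24775599  0.        ]
 [-0.08217278 -0.5993443   0.        ]
 [ 1.2406588  -0.60950228  0.        ]]
```

View pics/w1.png

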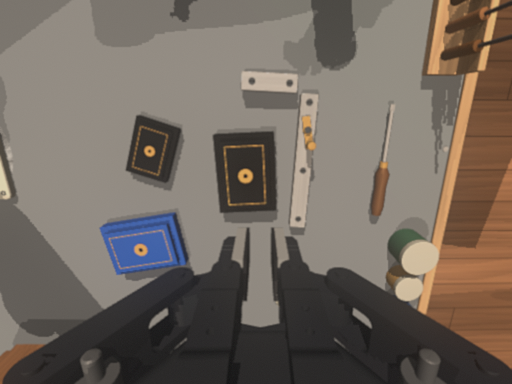

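The wrist view shows the large black plinth at (246,172), the small black one at (154,149) and the blue one at (145,243). The long fence runs (309,95)-(298,225), the end stop is at (270,82), and the knob is near (311,146).

Run:
```python
from h import *
import math
o=monitor.get_obs(); c=snap("wrist"); im=c["color"].astype(int)
g=im.max(2)
x0,y0,x1,y1=200,55,330,235
cv2.imwrite("pics/crop1.png",cv2.resize(c["color"][y0:y1,x0:x1,::-1],None,fx=3.3,fy=3.3,interpolation=cv2.INTER_CUBIC))
roi=np.zeros(g.shape,bool); roi[60:235,205:330]=1
sat=im.max(2)-im.min(2)
def rects(m,z,n):
    cs,_=cv2.findContours(m.astype(np.uint8),cv2.RETR_EXTERNAL,cv2.CHAIN_APPROX_NONE)
    for k in sorted(cs,key=cv2.contourArea)[::-1][:n]:
        w=ground(c,k[:,0,:],z,o)[:,:2]*1000
        r=cv2.minAreaRect(w.astype(np.float32)); print(n,z,r,np.round(cv2.boxPoints(r)).tolist(),cv2.boundingRect(k))
print(np.median(g[60:230,280:290]),g[170,225],g[175,302],g[110,220])
rects(roi&(g<60)&(np.arange(512)<290)[None]&(np.arange(384)<222)[:,None],.012,2)
rects(roi&(g>135)&(sat<45),.024,4)
```

```text
147.0 49 193 147
2 0.012 ((557.645263671875, -45.37627410888672), (109.26773834228516, 151.62991333007812), 2.5896735191345215) [[500.0, 28.0], [506.0, -124.0], [616.0, -119.0], [609.0, 33.0]] (216, 132, 61, 80)
4 0.024 ((595.591552734375, -7.8694305419921875), (315.2844543457031, 246.330810546875), 89.99246215820312) [[472.0, -165.0], [719.0, -166.0], [719.0, 150.0], [472.0, 150.0]] (205, 60, 125, 175)
```

View pics/crop1.png

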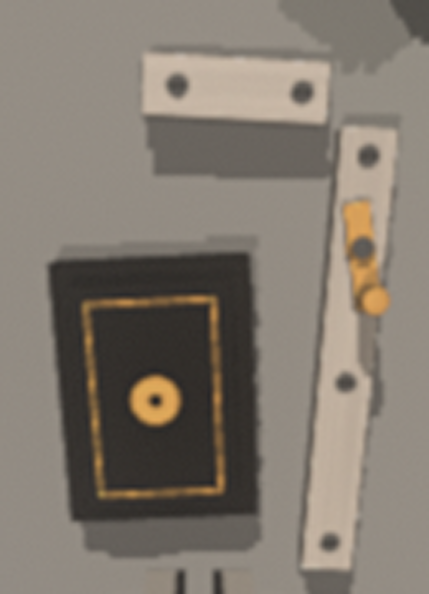

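The crop shows the right plinth, which measures 109x152 mm. The fence leans the other way from the plinth, and the button is turned about 0.2 rad with its knob at crop (374,300).

Run:
```python
from h import *
o=monitor.get_obs(); c=snap("wrist"); im=c["color"].astype(int)
g=im.min(2); roi=np.zeros(g.shape,bool); roi[60:235,238:325]=1
hs=cv2.cvtColor(c["color"],cv2.COLOR_RGB2HSV)
def rects(m,z,n):
    cs,_=cv2.findContours(m.astype(np.uint8),cv2.RETR_EXTERNAL,cv2.CHAIN_APPROX_NONE)
    for k in sorted(cs,key=cv2.contourArea)[::-1][:n]:
        w=ground(c,k[:,0,:],z,o)[:,:2]*1000
        r=cv2.minAreaRect(w.astype(np.float32)); print(np.round(r[0]),np.round(r[1]),round(r[2],2),np.round(cv2.boxPoints(r)).tolist())
    return
print(g[80,255],g[200,300],g[120,250])
gold=(hs[...,1]>120)&(hs[...,2]>120)
m=roi&((g>158)|gold); m[:, :280]&=(np.arange(384)<95)[:,None]
rects(cv2.morphologyEx(m.astype(np.uint8),cv2.MORPH_CLOSE,np.ones((5,5))),.024,2)
gg=gold&roi; gg[:,:290]=0
rects(gg,.032,1)
k=np.array([[200+374/3.3,55+300/3.3],[200+362/3.3,55+248/3.3]])
print(ground(c,k[:1],.056,o)*1000, ground(c,k[1:],.034,o)*1000)
```

```text
72 156 131
[599. 117.] [26. 93.] 87.28 [[552.0, 106.0], [645.0, 102.0], [646.0, 128.0], [553.0, 133.0]]
[664. -44.] [210.  29.] 84.94 [[640.0, -147.0], [669.0, -150.0], [688.0, 59.0], [659.0, 62.0]]
[668.  32.] [16. 59.] 15.26 [[653.0, 58.0], [668.0, 1.0], [683.0, 5.0], [668.0, 62.0]]
[[668.51113762  13.27983266  56.        ]] [[664.94853715  37.39486295  34.        ]]
```

Run:
```python
from h import *
o=monitor.get_obs(); c=snap("wrist")
k=np.array([[341,127],[302,567],[396,130],[352,570],[142,114],[328,124],[143,53],[329,62]])/3.3+[200,55]-.3
w=ground(c,k,.024,o)[:,:2]*1000; print(np.round(w,1).tolist())
for a,b in((1,0),(3,2),(4,5),(6,7)):
    d=w[b]-w[a]; print(np.degrees(np.arctan2(d[1],d[0])),np.linalg.norm(d))
```

```text
[[650.6, 98.1], [639.2, -148.2], [679.0, 96.7], [668.9, -150.0], [548.6, 104.2], [643.9, 99.5], [549.6, 133.1], [643.2, 129.0]]
87.33140976824596 246.48992350883452
87.67155101315599 246.91744722695833
-2.832274391530362 95.44305807981986
-2.5041453527393496 93.68006069400872
```

{"method": "move_arm", "body": {
  "moves": [
    [[-0.01,-0.05,0,-1,70],[-0.02,-0.11,-0.02,-2.6,70],[-0.022,-0.165,-0.06,-2.6,70],[-0.022,-0.17,-0.12,-2.6,70],[-0.022,-0.17,-0.18,-2.6,70]]
  ]
}}

```text
clock: 1.52
eef_pos: [0.5561, -0.1712, 0.1553]
tool_rot: [0.724, 0.69, -0.0, -0.0]
ft_force: [1.5, -0.4, -0.7]
grip_width: 0.0599
grasp_force: 0.0
```

{"method": "move_arm", "body": {
  "moves": [
    [[0,0,-0.05,0,70],[0,0,-0.1,0,70],[0,0,-0.13,0,70],[0,0,-0.14,0,70],[0,0,-0.14,0,70]]
  ]
}}

```text
clock: 2.15
eef_pos: [0.557, -0.1697, 0.0175]
tool_rot: [0.723, 0.691, -0.0, -0.001]
ft_force: [1.1, -0.2, -0.0]
grip_width: 0.0598
grasp_force: 0.0
```

Run:
```python
from h import *
o=monitor.get_obs(); print(o["eef_pos"],o["joint_pos"],o["grip_width"])
c=snap("side"); cv2.imwrite("pics/s2.png",cv2.resize(c["color"][130:330,130:380,::-1],None,fx=3,fy=3))
```

```text
[ 0.55701587 -0.16967609  0.01747912] [-2.95691151e-01  5.36212630e-01 -4.73537208e-02  9.88976656e-01
  8.04990514e-06  1.32043724e+00] 0.05983186843599093
```

View pics/s2.png

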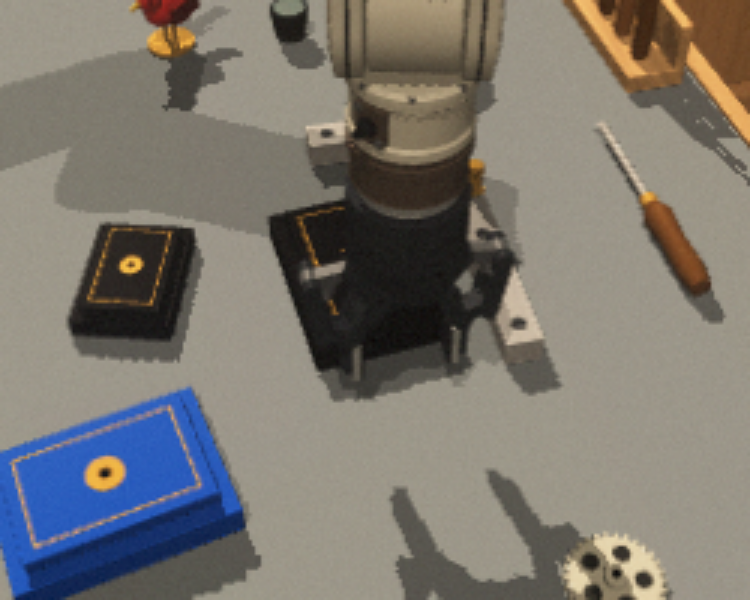

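The fingertips at (355,375) and (455,360) stand behind the plinth's near end, clear of everything else. Next I lower the tool and push along the fence's +y.

{"method": "move_arm", "body": {
  "moves": [
    [[0,0,-0.012,0,70],[0.001,0.015,-0.012,0,70],[0.0015,0.03,-0.012,0,70],[0.002,0.042,-0.012,0,70],[0.0025,0.052,-0.012,0,70]]
  ]
}}

```text
clock: 2.82
eef_pos: [0.5607, -0.1167, 0.0062]
tool_rot: [0.723, 0.691, 0.0, 0.0]
ft_force: [-0.2, -0.3, -0.0]
grip_width: 0.0595
grasp_force: 0.0
```

{"method": "move_arm", "body": {
  "moves": [
    [[0.0005,0.01,0,0,70],[0.001,0.02,0,0,70],[0.0015,0.03,0,0,70],[0.002,0.04,0,0,70],[0.002,0.045,0,0,70]]
  ]
}}

```text
clock: 3.45
eef_pos: [0.5625, -0.0723, 0.0059]
tool_rot: [0.723, 0.691, -0.0, -0.0]
ft_force: [0.3, 0.2, -0.1]
grip_width: 0.0597
grasp_force: 0.0
```

```bash
cat >> h.py <<'E'
def plinth(c,o=None,box=None,z=.012):
    g=c["color"].max(2); m=(g<60); r=np.zeros_like(m); x0,y0,x1,y1=box; r[y0:y1,x0:x1]=1
    cs,_=cv2.findContours((m&r).astype(np.uint8),cv2.RETR_EXTERNAL,cv2.CHAIN_APPROX_NONE)
    k=max(cs,key=cv2.contourArea); w=ground(c,k[:,0],z,o)[:,:2]*1000
    rr=cv2.minAreaRect(w.astype(np.float32)); return rr,cv2.boundingRect(k)
E
python3 - <<'E'
from h import *
o=monitor.get_obs(); print(o["eef_pos"],o["ft_force"])
c=snap("scene"); cv2.imwrite("pics/s3.png",cv2.resize(c["color"][80:300,150:390,::-1],None,fx=2.7,fy=2.7))
E
```

```text
[ 0.56251829 -0.0723092   0.00586346] [ 0.27020961  0.21434905 -0.09683952]
```

View pics/s3.png

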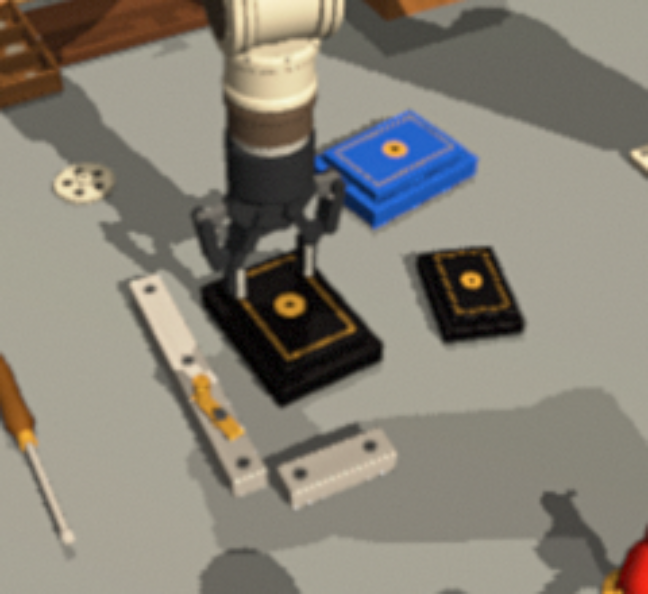

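The plinth's bush is still at scene pixel (257,192), so it hasn't moved. The fingers seem to have passed over it, so I'll check the tip height.

Run:
```python
from h import *
o=monitor.get_obs(); print(o["eef_pos"])
c=snap("scene"); d=snap("side")
px=np.array([[240,297],[310,275]])/2.7+[150,80]
for z in(0,.01,.02,.03,.036,.04,.05): print(z,np.round(ground(c,px,z)[:,:2]*1000).tolist())
cv2.imwrite("pics/s4.png",cv2.resize(d["color"][150:280,190:330,::-1],None,fx=4.5,fy=4.5))
```

```text
[ 0.56247765 -0.07194538  0.00588491]
0 [[578.0, -107.0], [503.0, -101.0]]
0.01 [[582.0, -98.0], [509.0, -93.0]]
0.02 [[586.0, -89.0], [514.0, -84.0]]
0.03 [[590.0, -80.0], [519.0, -75.0]]
0.036 [[593.0, -75.0], [522.0, -70.0]]
0.04 [[595.0, -71.0], [524.0, -66.0]]
0.05 [[599.0, -63.0], [529.0, -58.0]]
```

View pics/s4.png

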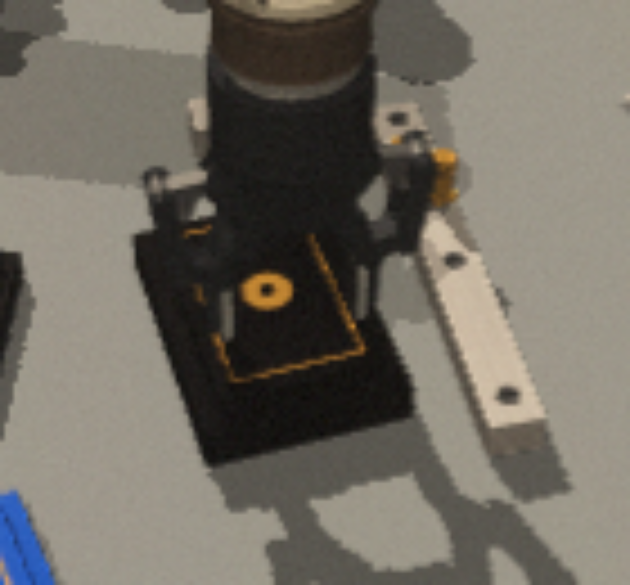

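{"method": "move_arm", "body": {
  "moves": [
    [[0,0,0.03,0,70],[-0.001,-0.05,0.05,0,0],[-0.003,-0.1,0.05,0,0],[-0.003,-0.1,0.04,0,0],[-0.003,-0.1,0.034,0,0]]
  ]
}}

```text
clock: 4.22
eef_pos: [0.5586, -0.173, 0.0389]
tool_rot: [0.723, 0.69, -0.0, -0.001]
ft_force: [-0.6, 0.4, -0.6]
grip_width: -0.0002
grasp_force: 0.0
```

Run:
```python
from h import *
o=monitor.get_obs(); print(o["eef_pos"],o["grip_width"])
c=snap("scene"); d=snap("side")
a=cv2.resize(c["color"][120:230,190:310,::-1],None,fx=3.3,fy=3.3); b=cv2.resize(d["color"][180:290,190:310,::-1],None,fx=3.3,fy=3.3)
cv2.imwrite("pics/s5.png",np.hstack([a,b]))
```

```text
[ 0.55859516 -0.17302078  0.03887219] -0.00023860468438474165
```

View pics/s5.png

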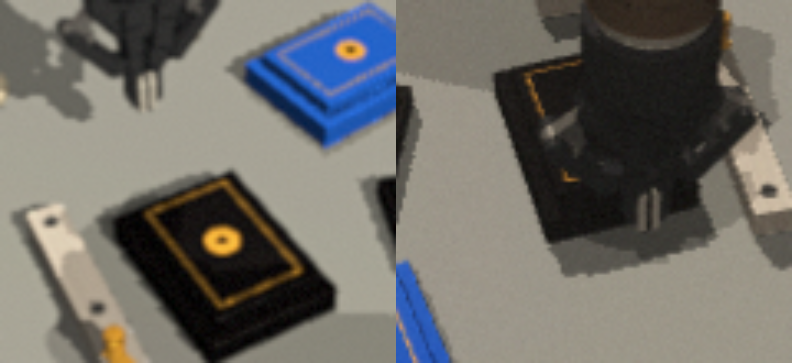

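Shut tips are at scene pixel (235,153) and side pixel (266,250); I'll triangulate them.

Run:
```python
from h import *
c=snap("scene"); d=snap("side")
for z in(.02,.03,.04,.05,.06,.07): print(z,np.round(ground(c,[[234.8,152.7]],z)[:,:2]*1000),np.round(ground(d,[[266.4,249.7]],z)[:,:2]*1000), np.round(ground(d,[[249.3,214.7]],z)[:,:2]*1000),np.round(ground(c,[[257.4,192.2]],z)[:,:2]*1000))
print(monitor.get_obs()["eef_pos"])
```

```text
0.02 [[ 531. -225.]] [[ 572. -144.]] [[562. -31.]] [[548. -60.]]
0.03 [[ 536. -214.]] [[ 569. -151.]] [[560. -41.]] [[553. -52.]]
0.04 [[ 541. -203.]] [[ 567. -159.]] [[557. -50.]] [[558. -43.]]
0.05 [[ 546. -193.]] [[ 564. -166.]] [[555. -59.]] [[562. -35.]]
0.06 [[ 551. -182.]] [[ 562. -174.]] [[553. -68.]] [[567. -27.]]
0.07 [[ 556. -171.]] [[ 560. -181.]] [[550. -78.]] [[572. -18.]]
[ 0.55918677 -0.17176602  0.0394046 ]
```

The tips really sit about 25 mm higher than the reported TCP z, while the bush triangulates correctly. I'll go lower and watch the force.

{"method": "move_arm", "body": {
  "moves": [
    [[0,0,-0.03,0,0],[0,0,-0.045,0,40],[0,0,-0.05,0,60],[0,0,-0.05,0,60],[0,0,-0.05,0,60]]
  ]
}}

```text
clock: 5.05
eef_pos: [0.5603, -0.1732, -0.0092]
tool_rot: [0.723, 0.691, 0.0, 0.001]
ft_force: [0.4, -0.2, -0.2]
grip_width: 0.0514
grasp_force: 0.0
```

{"method": "move_arm", "body": {
  "moves": [
    [[0,0,-0.003,0,60],[0,0,-0.006,0,60],[0,0,-0.006,0,60]]
  ]
}}

```text
clock: 5.42
eef_pos: [0.5592, -0.173, -0.0164]
tool_rot: [0.723, 0.691, -0.0, -0.0]
ft_force: [0.1, 0.1, 0.4]
grip_width: 0.051
grasp_force: 0.0
```

{"method": "move_arm", "body": {
  "moves": [
    [[0,0.005,-0.005,0,60],[0.001,0.025,-0.005,0,60],[0.002,0.04,-0.005,0,60],[0.0025,0.05,-0.005,0,60],[0.003,0.06,-0.005,0,60]]
  ]
}}

```text
clock: 6.05
eef_pos: [0.5621, -0.1128, -0.0212]
tool_rot: [0.723, 0.691, -0.001, 0.0]
ft_force: [-1.1, -4.2, -0.9]
grip_width: 0.0511
grasp_force: 2.0
```

{"method": "move_arm", "body": {
  "moves": [
    [[0.0005,0.01,0,0,60],[0.001,0.02,0,0,60],[0.0015,0.03,0,0,60],[0.002,0.04,0,0,60],[0.002,0.04,0,0,60]]
  ]
}}

```text
clock: 6.68
eef_pos: [0.5649, -0.0712, -0.0209]
tool_rot: [0.722, 0.691, 0.001, -0.001]
ft_force: [0.5, 0.6, -0.6]
grip_width: 0.0512
grasp_force: 0.0
```

Run:
```python
from h import *
o=monitor.get_obs(); print(o["eef_pos"],o["ft_force"])
c=snap("scene"); d=snap("side")
def gold(c,box):
    h=cv2.cvtColor(c["color"],cv2.COLOR_RGB2HSV); m=(h[...,1]>120)&(h[...,2]>120)&(h[...,0]>10)&(h[...,0]<30)
    r=np.zeros_like(m); x0,y0,x1,y1=box; r[y0:y1,x0:x1]=1
    n,l,s,k=cv2.connectedComponentsWithStats((m&r).astype(np.uint8),connectivity=8)
    return [(s[i][:5].tolist(),k[i].round(1).tolist(),np.round(ground(c,k[i],.036)[0,:2]*1000).tolist()) for i in range(1,n) if s[i][4]>15]
print(gold(c,(210,150,340,240)));print(gold(d,(190,150,330,260)))
```

```text
[ 0.56489438 -0.07120637 -0.02085107] [ 0.456109    0.58456876 -0.59162634]
[([321, 181, 8, 6, 38], [324.3, 183.4], [391.0, 5.0]), ([260, 206, 12, 9, 84], [265.3, 209.9], [567.0, 13.0]), ([221, 219, 19, 21, 138], [228.0, 229.5], [670.0, 25.0])]
[([277, 180, 6, 7, 23], [279.6, 182.1], [662.0, 45.0])]
```

{"method": "move_arm", "body": {
  "moves": [
    [[0,-0.015,0,0,60],[0,-0.015,0.05,0,30],[-0.045,0.02,0.08,0,0],[-0.09,0.07,0.08,0,0],[-0.092,0.084,0.06,0,0]]
  ]
}}

```text
clock: 7.4
eef_pos: [0.4716, 0.0117, 0.0407]
tool_rot: [0.723, 0.691, 0.001, 0.001]
ft_force: [0.2, 1.0, -0.1]
grip_width: -0.0001
grasp_force: 0.0
```

{"method": "move_arm", "body": {
  "moves": [
    [[0,0,-0.045,0,0],[0,0,-0.055,0,0],[0.012,0,-0.055,0,0],[0.024,0,-0.055,0,0]]
  ]
}}

```text
clock: 7.9
eef_pos: [0.4994, 0.0105, -0.0147]
tool_rot: [0.723, 0.691, 0.001, 0.001]
ft_force: [-0.4, 0.2, 0.6]
grip_width: -0.0
grasp_force: 0.0
```

{"method": "move_arm", "body": {
  "moves": [
    [[0.008,0,0,0,0],[0.014,-0.0005,0,0,0],[0.018,-0.001,0,0,0],[0.021,-0.001,0,0,0]]
  ]
}}

```text
clock: 8.4
eef_pos: [0.5098, 0.0102, -0.0158]
tool_rot: [0.723, 0.691, -0.005, -0.005]
ft_force: [-15.5, 0.1, 15.2]
grip_width: -0.0001
grasp_force: 9.8
```

{"method": "move_arm", "body": {
  "moves": [
    [[0.003,0,0,0,0],[0.006,0,0,0,0],[0.006,0,0,0,0]]
  ]
}}

```text
clock: 8.78
eef_pos: [0.5186, 0.01, -0.0158]
tool_rot: [0.723, 0.691, -0.003, -0.003]
ft_force: [-11.6, 0.0, 11.3]
grip_width: -0.0
grasp_force: 7.8
```

```bash
cat >> h.py <<'E'
def gold(c,box,o=None,z=.036,n0=15):
    h=cv2.cvtColor(c["color"],cv2.COLOR_RGB2HSV); m=(h[...,1]>120)&(h[...,2]>120)&(h[...,0]>10)&(h[...,0]<30)
    r=np.zeros_like(m); x0,y0,x1,y1=box; r[y0:y1,x0:x1]=1
    n,l,s,k=cv2.connectedComponentsWithStats((m&r).astype(np.uint8),connectivity=8)
    return [(s[i][:5].tolist(),k[i].round(1).tolist(),np.round(ground(c,k[i],z,o)[0,:2]*1000).tolist()) for i in range(1,n) if s[i][4]>n0]
E
python3 - <<'E'
from h import *
o=monitor.get_obs(); print(o["eef_pos"],o["ft_force"])
print(gold(snap("scene"),(210,150,310,260)));print(gold(snap("side"),(190,150,330,260)))
E
```

```text
[ 0.5185785   0.00999048 -0.01578858] [-1.15918342e+01  8.70432278e-04  1.13465321e+01]
[([255, 207, 12, 10, 85], [260.4, 211.5], [580.0, 12.0]), ([221, 219, 19, 24, 158], [228.5, 230.4], [670.0, 27.0]), ([253, 227, 11, 7, 18], [257.4, 230.5], [613.0, 58.0])]
[([277, 180, 14, 16, 74], [283.7, 185.9], [668.0, 29.0]), ([247, 193, 11, 7, 54], [251.9, 196.0], [580.0, 14.0])]
```

{"method": "move_arm", "body": {
  "moves": [
    [[-0.006,0,0,0,0],[-0.006,0,0.005,0,0],[0.003,0,0.005,0,0],[0.007,0,0.005,0,0],[0.01,0,0.005,0,0]]
  ]
}}

```text
clock: 9.5
eef_pos: [0.5293, 0.0098, -0.0113]
tool_rot: [0.723, 0.691, -0.003, -0.003]
ft_force: [-12.8, -0.5, 11.0]
grip_width: 0.0002
grasp_force: 6.2
```

{"method": "move_arm", "body": {
  "moves": [
    [[0.002,0,0,0,0],[0.004,0,0,0,0],[0.004,0,0,0,0]]
  ]
}}

```text
clock: 9.88
eef_pos: [0.5331, 0.0099, -0.0115]
tool_rot: [0.723, 0.691, -0.003, -0.003]
ft_force: [-10.6, -0.2, 7.7]
grip_width: 0.0001
grasp_force: 5.5
```

{"method": "move_arm", "body": {
  "moves": [
    [[0.002,0,0,0,0],[0.003,0,0,0,0],[0.003,0,0,0,0]]
  ]
}}

```text
clock: 10.25
eef_pos: [0.5331, 0.0099, -0.0116]
tool_rot: [0.723, 0.691, -0.005, -0.005]
ft_force: [-16.4, 0.0, 14.6]
grip_width: -0.0004
grasp_force: 8.6
```

Run:
```python
from h import *
o=monitor.get_obs(); print(o["eef_pos"],o["ft_force"])
c=snap("scene")
print(gold(c,(210,150,310,260)));print(gold(snap("side"),(190,150,330,260)))
cv2.imwrite("pics/s6.png",cv2.resize(c["color"][160:280,190:310,::-1],None,fx=5,fy=5))
```

```text
[ 0.53314746  0.00989811 -0.0116181 ] [-16.44417886   0.04140706  14.58640252]
[([249, 210, 12, 9, 84], [254.8, 213.9], [595.0, 12.0]), ([221, 219, 19, 24, 159], [228.6, 230.5], [670.0, 28.0]), ([248, 230, 11, 7, 19], [252.0, 233.3], [627.0, 59.0])]
[([277, 180, 14, 16, 74], [283.8, 185.9], [668.0, 29.0]), ([253, 192, 10, 7, 54], [257.6, 194.8], [595.0, 14.0])]
```

View pics/s6.png

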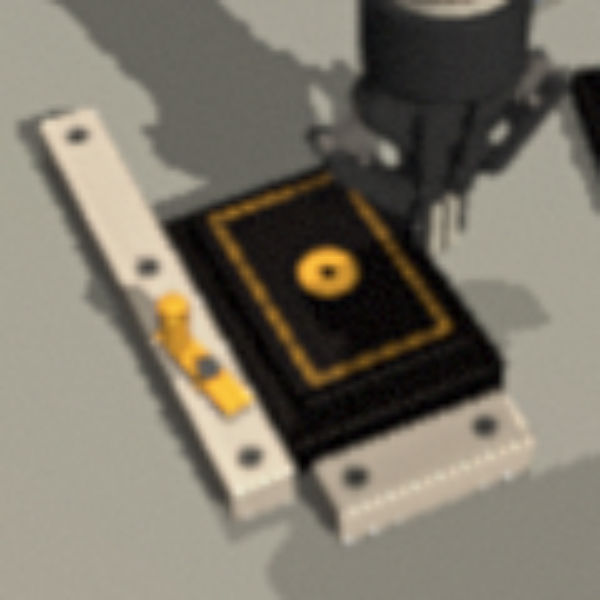

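The plinth is flush with the long fence, with about 12 mm left before the end stop. The knob is at crop (173,305). Next I push the end.

{"method": "move_arm", "body": {
  "moves": [
    [[-0.015,0,0,0,0],[-0.015,0,0.05,0,0],[0.0,-0.05,0.08,0,50],[0.04,-0.1,0.08,0,50],[0.055,-0.125,0.05,0,50]]
  ]
}}

```text
clock: 10.98
eef_pos: [0.6023, -0.1185, 0.043]
tool_rot: [0.724, 0.69, 0.004, 0.005]
ft_force: [-0.3, 1.2, -0.1]
grip_width: 0.0431
grasp_force: 0.0
```

{"method": "move_arm", "body": {
  "moves": [
    [[0,0,-0.04,0,50],[0,0,-0.058,0,50],[0,0.015,-0.058,0,50],[0.001,0.03,-0.058,0,50],[0.001,0.038,-0.058,0,50]]
  ]
}}

```text
clock: 11.6
eef_pos: [0.5981, -0.0753, -0.0174]
tool_rot: [0.722, 0.692, 0.001, 0.001]
ft_force: [-0.1, 0.0, 0.4]
grip_width: 0.0426
grasp_force: 0.0
```

{"method": "move_arm", "body": {
  "moves": [
    [[-0.004,0.003,0,0,50],[-0.004,0.006,0,0,50],[-0.004,0.009,0,0,50],[-0.004,0.011,0,0,50]]
  ]
}}

```text
clock: 12.1
eef_pos: [0.5923, -0.0688, -0.0185]
tool_rot: [0.724, 0.69, -0.002, 0.002]
ft_force: [-1.5, -5.9, 2.7]
grip_width: 0.0427
grasp_force: 3.4
```

{"method": "move_arm", "body": {
  "moves": [
    [[0,0.002,0,0,50],[0,0.004,0,0,50],[0,0.004,0,0,50]]
  ]
}}

```text
clock: 12.48
eef_pos: [0.5924, -0.0648, -0.0185]
tool_rot: [0.724, 0.69, -0.001, 0.002]
ft_force: [-1.5, -5.9, 2.7]
grip_width: 0.0427
grasp_force: 3.0
```

{"method": "move_arm", "body": {
  "moves": [
    [[0,0.002,0,0,50],[0,0.004,0,0,50],[0,0.005,0,0,50],[0,0.005,0,0,50]]
  ]
}}

```text
clock: 12.98
eef_pos: [0.5928, -0.0598, -0.0185]
tool_rot: [0.724, 0.69, -0.001, 0.002]
ft_force: [-0.9, -4.8, 2.4]
grip_width: 0.0427
grasp_force: 2.9
```

{"method": "move_arm", "body": {
  "moves": [
    [[0,0.002,0,0,50],[0,0.003,0,0,50],[0,0.003,0,0,50]]
  ]
}}

```text
clock: 13.35
eef_pos: [0.5928, -0.0592, -0.0184]
tool_rot: [0.724, 0.689, -0.003, 0.003]
ft_force: [-0.7, -10.4, 1.6]
grip_width: 0.0427
grasp_force: 5.7
```

{"method": "move_arm", "body": {
  "moves": [
    [[0,0.003,0,0,50],[0,0.003,0,0,50],[0,-0.015,0,0,50],[-0.01,-0.015,0.05,0,30]]
  ]
}}

```text
clock: 13.85
eef_pos: [0.5787, -0.0698, 0.0269]
tool_rot: [0.724, 0.69, -0.003, -0.004]
ft_force: [0.4, 0.2, 0.4]
grip_width: 0.0265
grasp_force: 0.0
```

{"method": "move_arm", "body": {
  "moves": [
    [[-0.04,0.03,0.03,0,0],[-0.07,0.07,0.03,0,0],[-0.072,0.1,0.0,0,0],[-0.072,0.1,-0.04,0,0],[-0.072,0.1,-0.045,0,0]]
  ]
}}

```text
clock: 14.48
eef_pos: [0.5076, 0.0313, -0.0162]
tool_rot: [0.723, 0.691, -0.002, -0.002]
ft_force: [-0.0, -0.2, 0.5]
grip_width: -0.0001
grasp_force: 0.0
```

Run:
```python
from h import *
o=monitor.get_obs(); print(o["eef_pos"],o["ft_force"])
print(gold(snap("scene"),(210,150,310,260)));print(gold(snap("side"),(190,150,330,260)))
```

```text
[ 0.507629    0.0312695  -0.01624885] [-0.01501417 -0.19830214  0.46051312]
[([251, 213, 12, 10, 97], [256.7, 217.5], [596.0, 24.0]), ([221, 219, 19, 24, 158], [228.6, 230.5], [670.0, 28.0]), ([251, 232, 25, 9, 34], [261.4, 236.2], [613.0, 77.0])]
[([277, 180, 11, 16, 52], [281.8, 186.0], [663.0, 30.0]), ([285, 183, 6, 5, 19], [287.9, 184.7], [680.0, 30.0]), ([252, 188, 11, 8, 55], [256.8, 191.4], [596.0, 27.0])]
```

Bush at (596, 26), close to home. Now I press firmly against the long fence.

{"method": "move_arm", "body": {
  "moves": [
    [[0.01,0,0.004,0,0],[0.02,0,0.004,0,0],[0.026,0,0.004,0,0],[0.03,0,0.004,0,0],[0.032,0,0.004,0,0]]
  ]
}}

```text
clock: 15.2
eef_pos: [0.5395, 0.0308, -0.0094]
tool_rot: [0.723, 0.691, -0.002, -0.002]
ft_force: [-11.5, -0.5, 14.0]
grip_width: -0.0002
grasp_force: 8.8
```

{"method": "move_arm", "body": {
  "moves": [
    [[0.001,0,0,0,0],[-0.02,0,0,0,0],[-0.02,0,0.06,0,0],[-0.02,0,0.12,0,0]]
  ]
}}

```text
clock: 15.7
eef_pos: [0.5212, 0.0309, 0.1104]
tool_rot: [0.723, 0.691, -0.001, -0.001]
ft_force: [2.2, -0.6, -0.0]
grip_width: 0.0002
grasp_force: 0.0
```

{"method": "move_arm", "body": {
  "moves": [
    [[0.03,0,0.05,0,0],[0.08,0,0.11,0,0],[0.08,0,0.11,0,0]]
  ]
}}

```text
clock: 16.08
eef_pos: [0.6064, 0.0311, 0.2242]
tool_rot: [0.723, 0.691, 0.003, 0.003]
ft_force: [0.5, 0.1, -0.4]
grip_width: 0.0001
grasp_force: 0.0
```

Run:
```python
from h import *
o=monitor.get_obs(); print(o["eef_pos"]); c=snap("wrist","pics/w7.png")
cv2.imwrite("pics/w7.png",cv2.resize(c["color"][:250,120:460,::-1],None,fx=2.35,fy=2.35))
```

```text
[0.6063714  0.03106744 0.22418162]
```

View pics/w7.png

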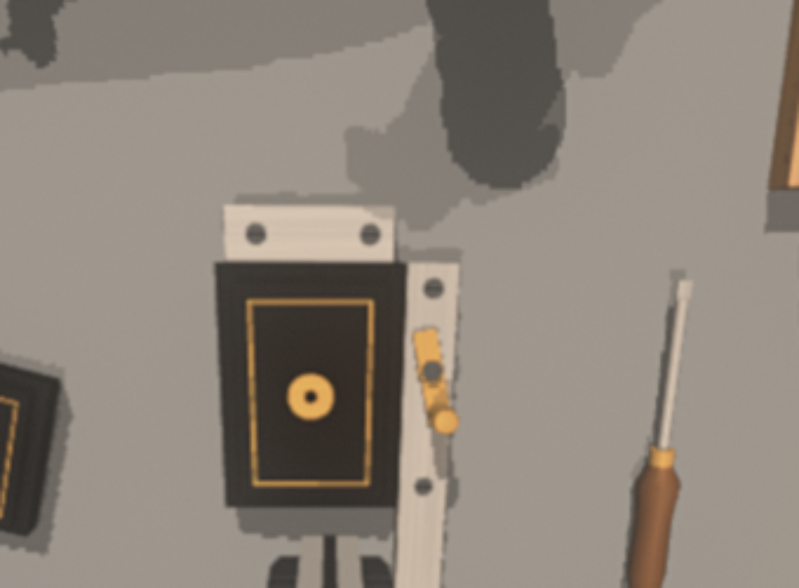

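The plinth is flush on both the end stop and the long fence. Pivot is at crop (432,371) and knob at (446,422). Now I plan the knob's arc.

Run:
```python
from h import *
o=monitor.get_obs(); c=snap("wrist"); print(o["eef_pos"],o["joint_pos"])
k=np.array([[446,422],[432,371],[408,263],[397,586]])/2.35+[120,0]
K=ground(c,k[:1],.056,o)[0,:2]*1000; P=ground(c,k[1:2],.034,o)[0,:2]*1000
e=ground(c,k[2:],.024,o)[:,:2]*1000; print(K,P,e.round(1).tolist(),np.degrees(np.arctan2(*(e[0]-e[1]))))
d=K-P; phi=-2.6; th=np.degrees(np.arctan2(d[1],d[0]))+90-phi; print("th",th,np.linalg.norm(d))
P0=np.array([663.8,38.]); 
for t in [th]+list(range(20,96,10))+[95]:
    a=np.radians(t+phi); tt=np.array([np.cos(a),np.sin(a)]); kk=np.array([np.sin(a),-np.cos(a)])
    for off in (28,18): print(round(t),off,np.round(P0+26*kk-off*tt,1), "turn",round(t-90))
```

```text
[0.60654657 0.03101494 0.22377007] [ 5.11212254e-02  4.46698317e-01  3.66094395e-01  1.48228884e+00
 -5.78077732e-05  1.66752715e+00]
[671.76252581  12.76191723] [667.47743187  37.68502288] [[655.4, 98.2], [646.4, -106.3]] 2.5027081114031486
th 12.355629528699742 25.2887964348323
12 28 [640.6   7.6] turn -78
12 18 [650.5   9.3] turn -78
20 28 [644.9   4.8] turn -70
20 18 [654.4   7.8] turn -70
30 28 [650.9   2. ] turn -60
30 18 [659.8   6.6] turn -60
40 28 [6.573e+02 3.000e-01] turn -50
40 18 [665.3   6.4] turn -50
50 28 [ 6.64e+02 -2.00e-01] turn -40
50 18 [670.8   7.2] turn -40
60 28 [6.706e+02 4.000e-01] turn -30
60 18 [676.    8.8] turn -30
70 28 [677.    2.2] turn -20
70 18 [680.9  11.4] turn -20
80 28 [683.1   5. ] turn -10
80 18 [685.2  14.8] turn -10
90 28 [688.5   8.8] turn 0
90 18 [689.   18.8] turn 0
95 28 [690.9  11.1] turn 5
95 18 [690.5  21.1] turn 5
```

{"method": "move_arm", "body": {
  "moves": [
    [[0.0,-0.01,-0.02,-10,0],[0.01,-0.02,-0.05,-20,0],[0.02,-0.023,-0.08,-30,0],[0.03,-0.023,-0.1,-40,0],[0.032,-0.023,-0.12,-50,0]]
  ]
}}

```text
clock: 16.8
eef_pos: [0.6329, 0.0079, 0.0973]
tool_rot: [0.948, 0.318, -0.002, -0.001]
ft_force: [0.6, 0.2, 0.0]
grip_width: -0.0
grasp_force: 0.0
```

{"method": "move_arm", "body": {
  "moves": [
    [[0,0,0,-10,0],[0,0,0,-20,0],[0,0,0,-28,0],[0,0,0,-28,0]]
  ]
}}

```text
clock: 17.3
eef_pos: [0.6328, 0.008, 0.0986]
tool_rot: [0.997, 0.083, -0.002, -0.0]
ft_force: [-0.7, 0.4, 0.2]
grip_width: -0.0002
grasp_force: 0.0
```

{"method": "move_arm", "body": {
  "moves": [
    [[0,0,-0.05,0,0],[0,0,-0.078,0,0],[0,0,-0.08,0,0],[0.01,0.001,-0.08,0,0],[0.018,0.001,-0.08,0,0]]
  ]
}}

```text
clock: 17.92
eef_pos: [0.655, 0.0091, 0.0221]
tool_rot: [0.997, 0.082, 0.002, 0.0]
ft_force: [-0.5, -0.3, 0.4]
grip_width: -0.0
grasp_force: 0.0
```

Run:
```python
from h import *
o=monitor.get_obs(); print(o["eef_pos"],o["ft_force"])
print(gold(snap("scene"),(210,150,310,260)));print(gold(snap("side"),(190,150,330,260)))
```

```text
[0.65501841 0.00913951 0.0220615 ] [-0.51227942 -0.2669879   0.36304742]
[([251, 213, 12, 10, 97], [256.7, 217.5], [596.0, 24.0]), ([221, 219, 19, 24, 149], [228.6, 230.6], [670.0, 28.0]), ([251, 222, 31, 19, 56], [267.7, 233.1], [596.0, 75.0])]
[([252, 188, 11, 8, 55], [256.8, 191.4], [596.0, 27.0])]
```

{"method": "move_arm", "body": {
  "moves": [
    [[0.004,-0.0015,-0.003,8,0],[0.0095,-0.0025,-0.003,18,0],[0.015,-0.003,-0.003,28,0],[0.015,-0.003,-0.003,28,0]]
  ]
}}

```text
clock: 18.52
eef_pos: [0.668, 0.0057, 0.0175]
tool_rot: [0.948, 0.32, 0.0, 0.0]
ft_force: [-0.5, -1.7, -0.4]
grip_width: -0.0
grasp_force: 0.2
```

Run:
```python
from h import *
o=monitor.get_obs(); print(o["eef_pos"],o["ft_force"])
print(gold(snap("scene"),(205,210,245,260),z=.032));print(gold(snap("side"),(270,150,330,200)))
```

```text
[0.66804567 0.00571854 0.01754039] [-0.46179618 -1.66570309 -0.36632856]
[([217, 221, 25, 20, 170], [227.6, 231.9], [673.0, 27.0])]
[([275, 181, 8, 8, 30], [278.3, 183.4], [657.0, 41.0])]
```

{"method": "move_arm", "body": {
  "moves": [
    [[0.0055,0.001,0,10,0],[0.011,0.003,0,20,0],[0.0155,0.0055,0,30,0],[0.02,0.009,0,40,0],[0.02,0.009,0,40,0]]
  ]
}}

```text
clock: 19.25
eef_pos: [0.6882, 0.0148, 0.0173]
tool_rot: [0.782, 0.624, 0.0, 0.001]
ft_force: [0.6, -1.0, 0.6]
grip_width: -0.0
grasp_force: 0.5
```

Run:
```python
from h import *
o=monitor.get_obs(); print(o["eef_pos"],o["ft_force"])
print(gold(snap("scene"),(195,210,250,260),z=.032));print(gold(snap("side"),(265,150,330,200)))
```

```text
[0.68819411 0.01479631 0.01733193] [ 0.58085372 -0.98767187  0.60601395]
[([216, 228, 27, 13, 192], [227.5, 234.3], [676.0, 34.0])]
[([274, 184, 17, 6, 66], [281.3, 186.1], [662.0, 30.0])]
```

{"method": "move_arm", "body": {
  "moves": [
    [[0.002,0.002,0,5,0],[0.004,0.0045,0,10,0],[0.004,0.0065,0,10,0],[0.004,0.0065,0,10,0]]
  ]
}}

```text
clock: 19.85
eef_pos: [0.6914, 0.0196, 0.0171]
tool_rot: [0.725, 0.689, -0.001, 0.001]
ft_force: [0.7, -5.1, 0.9]
grip_width: 0.0001
grasp_force: 2.7
```

{"method": "move_arm", "body": {
  "moves": [
    [[0,0.0015,0,0,0],[0,0.003,0,0,0],[0,0.003,0,0,0]]
  ]
}}

```text
clock: 20.23
eef_pos: [0.6914, 0.0199, 0.0172]
tool_rot: [0.725, 0.688, -0.002, 0.003]
ft_force: [0.1, -10.9, 2.1]
grip_width: 0.0001
grasp_force: 5.3
```

The button is at its stop: force rose and motion ceased. I back straight off and verify.

{"method": "move_arm", "body": {
  "moves": [
    [[0,-0.008,0,0,0],[0,-0.025,0,0,0],[-0.01,-0.03,0.06,0,0],[-0.05,-0.01,0.12,0,0],[-0.08,0.005,0.18,0,0]]
  ]
}}

```text
clock: 20.85
eef_pos: [0.6184, 0.0253, 0.1819]
tool_rot: [0.724, 0.69, -0.0, -0.001]
ft_force: [0.6, -0.0, -0.3]
grip_width: 0.0001
grasp_force: 0.0
```

{"method": "move_arm", "body": {
  "moves": [
    [[0,0,0.02,0,0],[0,0,0.02,0,0]]
  ]
}}

```text
clock: 21.1
eef_pos: [0.621, 0.0254, 0.2036]
tool_rot: [0.723, 0.691, 0.002, 0.002]
ft_force: [-0.2, -0.8, -0.9]
grip_width: 0.0001
grasp_force: 0.0
```

Run:
```python
from h import *
o=monitor.get_obs(); print(o["eef_pos"],o["ft_force"]); c=snap("wrist")
h=cv2.cvtColor(c["color"],cv2.COLOR_RGB2HSV); m=((h[...,1]>110)&(h[...,2]>110)&(h[...,0]>10)&(h[...,0]<30)).astype(np.uint8)
for k in cv2.findContours(m,cv2.RETR_EXTERNAL,cv2.CHAIN_APPROX_NONE)[0]:
    if cv2.contourArea(k)<20: continue
    w=ground(c,k[:,0],.034,o)[:,:2]*1000
    if .5e3<w[:,0].mean()<.75e3 and -80<w[:,1].mean()<110: r=cv2.minAreaRect(w.astype(np.float32)); print(np.round(r[0]),np.round(r[1]),r[2], w.min(0).round(),w.max(0).round())
# plinth + fence (top plane of slab/fence .024)
g=c["color"].max(2); r=(g<62).astype(np.uint8)
for k in cv2.findContours(r,cv2.RETR_EXTERNAL,cv2.CHAIN_APPROX_NONE)[0]:
    if cv2.contourArea(k)<3000: continue
    w=ground(c,k[:,0],.024,o)[:,:2]*1000; q=cv2.minAreaRect(w.astype(np.float32)); print("dark",np.round(q[0],1),np.round(q[1],1),q[2],np.round(cv2.boxPoints(q)).tolist())
for n,b in(("scene",(205,150,310,260)),("side",(190,150,330,260))): print(gold(snap(n),b))
S=snap("scene")["color"];a=cv2.imread("pics/scene0.png")[:,:,::-1]
d=(np.abs(S.astype(int)-a).max(2)>60).astype(np.uint8)
n,l,s,kk=cv2.connectedComponentsWithStats(d); print([x.tolist() for x in s[1:] if x[4]>25])
```

```text
[0.62099855 0.02544474 0.20364082] [-0.24525363 -0.82970009 -0.86956042]
[674.  38.] [17. 61.] 83.03816223144531 [644.  27.] [704.  48.]
[596.  27.] [111.  72.] 87.31707763671875 [558. -30.] [634.  83.]
dark [ 613.7 -215.6] [299.7 837.7] 87.0124282836914 [[188.0, -343.0], [1024.0, -387.0], [1040.0, -88.0], [203.0, -44.0]]
dark [393.8   3.2] [105.9  80.3] 71.49835968017578 [[339.0, -34.0], [415.0, -60.0], [449.0, 41.0], [373.0, 66.0]]
dark [596.6  26.8] [145.9 106.2] 87.28801727294922 [[540.0, -44.0], [646.0, -49.0], [653.0, 97.0], [547.0, 102.0]]
[([251, 213, 12, 10, 97], [256.7, 217.5], [596.0, 24.0]), ([251, 225, 31, 16, 53], [267.2, 233.7], [598.0, 76.0]), ([217, 229, 26, 13, 192], [227.6, 234.6], [677.0, 37.0])]
[([273, 182, 19, 8, 64], [282.1, 185.6], [664.0, 31.0]), ([252, 188, 11, 8, 54], [256.8, 191.3], [596.0, 27.0])]
[[190, 0, 82, 65, 2714], [260, 0, 75, 88, 2542], [482, 0, 27, 99, 968], [175, 64, 30, 12, 131], [121, 70, 20, 11, 55], [219, 74, 52, 84, 2457], [91, 83, 95, 84, 2068], [145, 89, 20, 18, 191], [268, 91, 26, 29, 263], [316, 92, 12, 10, 64], [482, 93, 14, 27, 39], [305, 97, 12, 26, 123], [167, 104, 48, 46, 731], [299, 104, 9, 5, 30], [477, 107, 4, 18, 36], [320, 111, 23, 11, 45], [270, 122, 6, 11, 42], [220, 172, 72, 46, 1514], [223, 202, 70, 57, 1343], [249, 203, 17, 20, 153], [267, 210, 9, 11, 28], [203, 217, 28, 25, 317], [232, 237, 8, 7, 38], [270, 311, 10, 9, 32]]
```

```bash
python3 -c "
from workcell import job; print(job.job_done())"
```

```text
the job is handed in; nothing more can be done
None
```

The job is handed in: the plinth is flush against the long fence and the end stop, the turn-button is at its stop with its nose across the ledge, and no other object was touched. My first y push passed over the plinth without touching it, because the fingertips sit about 25 mm higher than the reported TCP.

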